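# Set the block in the engraver's corner and shut the guard

## Robot

A 6-joint arm with a two-finger parallel gripper is mounted at the origin on a cart in front of the work surface, level with it; the furniture and walls round the work are solid. World frame = base frame: x ahead of the robot, y to its left, z up, the work surface at z = 0. Lengths are in mm, angles in rad, forces in N, time in s.
With the tool pointing down it reaches from about 275 to 750 mm from the base axis. Payload 10.2 kg.
Tool frame: the origin (TCP) lies on the centre line of the jaws, within the pads' length; the fingertips stand 8 mm ahead of it and the grasp point (between the pads) lies 11 mm behind it; x points along the fingers, y is the direction in which the jaws open and shut, and the axes are right-handed (so a half turn about x gives the same grasp; the last joint's range is limited). The gripper opens to 85 mm and grips with 20 to 120 N. Pads are 22 mm wide; open, the fingers measure 114 mm over their backs; the gripper's body (76 mm by 85 mm) begins 54 mm behind the grasp point. The pads swing forward as they close: fully open they stand 13 mm farther back than shut.
Start: joints at [-1.389, 0.313, 1.498, -0, 1.331, -0.223], TCP at [206.751, -482.582, 239.294] pointing down, gripper open.
Joint ranges: [-2.94, 2.94], [-0.97, 2.17], [0.19, 2.56], [-1.23, 4.37], [0.02, 3.11], [-2.88, 2.88]. Speed limits (rad/s): [2.39, 2.39, 3.01, 3.14, 3.14, 3.14].

## Interface

Orientations are given as a unit quaternion [w, x, y, z].
In Python, from rig import ctrl, vision, workorder gives the robot as it stands. The module is installed in compiled form; this text tells all that it offers.
- The arm moves only by the shell command python3 -m jog 'ROWS' [OPENING] [FORCE]. ROWS is JSON, a list that holds one entry, the list of rows, each a list of 6 numbers: the shift along the tool's x, y, z in m, then the turn, a rotation vector about the tool's x, y, z in rad. A call has 1 to 12 rows; each row shifts and turns the commanded pose from where the row before left it, along the tool's axes as they then stand; what a row does not reach is not made up. A row lasts 1/8 s, in which the tool goes at most 62.5 mm and 10.7 degrees, less where a joint would pass 70% of its speed; a pose out of reach is approached as far as the arm can. A call is refused whole if a number of a shift passes 0.0625 or a number of a turn 0.188, either way. A call with a gripper value outside its range is refused whole. OPENING is the closure in counts, from 0 (fully open) to 255 (shut), set as the call begins (- or left out, the last holds). The fingers move at their own pace and stop on an object; FORCE is the grip in N (left out, the last holds). Time passes only in rows, so rows that do not move let the fingers close. It gives the time, the measured TCP pose, the force and the opening at its end, in the units of the state.
- ctrl.sense(): the state, without advancing time (a new reading comes with each control period).
- vision.capture(name): name is "scene" or "side" or "wrist"; returns a dict with "image" (420x560x3 uint8, red, green, blue), "mtx" (3x3 intrinsics, pixels), "R" (3x3) and "t" (3): a world point X has camera coordinates R X + t; the wrist camera has in their place "hand_eye" (4x4, takes a point from camera to tool coordinates, whose origin is the TCP and whose axes are the tool frame's). Camera axes: x right, y down, z forward; pixel columns grow to the right and rows downward; lengths in mm; the calibration is good to about 2 mm. The wrist camera is an equidistant fisheye: a pixel r from the principal point sees the ray r / f radians off the axis. A picture is of the moment at which its call begins: read the wrist's pose just before it. There is no depth.
- workorder.finish_job(): hands the job in, once; it reports no verdict.
The state is a dict: "time_s": time; "joints": joint angles; "dq": joint speeds; "tau": joint torques, N m; "eef_pos": TCP position; "ee_rot": TCP orientation; "force": force on the tool from outside, world axes, zero at the start; "wrist_torque": the same for the moment, N m; "grip_width": opening from 0.0 (shut) to 1.0 (fully open).
Only numpy, scipy, OpenCV 4.12 (cv2) and the standard library are available. Lean on these libraries where they do the work, as an engineer would, in place of code of your own. Each camera call takes 0.05 s, during which the arm holds its last target.

## Task

Get the bench engraver ready to run: slide its guard door all the way open, push the wood block that lies askew on the bed square into the corner, its long side flush against the rear fence and its end flush against the side stop, and then slide the guard fully shut without slamming it. Leave the jar, the glue bottle and the tape roll around the machine where they are.

Things in the scene. Friction and masses are not known exactly. Their poses are not given: they have to be found in the camera images.
- engraver: low bench engraver, fixed, 210 (x) x 440 (y) x 104 mm high, grey base. Origin at bench level; x to its rear, y to its left. Right part: open work bay, x = -93 to 75, y = -230 to -30 mm, aluminium bed at z = 44. End wall at y = -240 to -230, top z = 92; rear wall x = 95 to 105, top z = 97. Left part (y = 3 to 199): solid white head housing, top z = 94, over which the open guard slides.
- guard (a joint): guard door travel, m: 0 = shut, 0.2 = fully open; opens along the engraver's +y (left), starts up to 0.03 open. L-shaped, clear panes in a dark frame, 220 mm long, 0.6 kg; covers the bay above (top face z = 105 mm) and in front (face x = -113). About 3 N slides it, it stays where left, no latch. Faster than 0.25 m/s in the last 15 mm of closing is slamming.
- guard_rib (a point): centre of the aluminium pull rib on top of the guard: a bar 100 mm long along the engraver's x, 14 mm thick along y, standing 104 to 130 mm above the bench (this point at 117). Push it sideways from either side. Moves with the door; with the guard shut it lies at x = 0, y = -115 mm of the engraver.
- stop_corner (a point): inner corner on the bed (z = 44 mm) where the faces of the steel rear fence (runs 190 mm to -y from here) and side stop (runs 100 mm to -x) meet; both 23 mm high; axes as the engraver's. A seated block's centre is at x = -27.5, y = -45, z = +17.5 mm from here. Lies at x = 75, y = -30 mm of the engraver.
- workpiece_center (a point): centre of the brown wood block, 55 (its x) x 90 (its y) x 35 mm high, about 0.12 kg, loose on the bed under the guard (top at z = 79 mm), long side roughly along the rear fence, askew by up to 0.3 rad, 40 to 70 mm from its seated place towards the front and 35 to 50 mm to the right. Axes are the block's.
- jar_center (a point): centre of a white screw jar, 68 mm across, 99 mm high, standing on the bench to the right of the engraver: leave it.
- glue_center (a point): centre of a glue bottle with a nozzle, 39 mm across, 110 mm high, standing behind the engraver: leave it.
- tape_center (a point): centre of a tape roll, 84 mm across, 24 mm high, lying to the left of the engraver: leave it.

How it is judged (in metres and radians):
On the way, in this order (a step that is already met when the one before it is completed fails the run):
1. the guard door is slid fully open (at least 185 of 200 mm) (value of joint guard above 0.185 m), for 0.2 s.
2. with the guard open, the block lies flush in the corner (x of workpiece_center in the frame of stop_corner between -0.0315 and -0.0245 m and y of workpiece_center in the frame of stop_corner between -0.049 and -0.042 m and z of workpiece_center in the frame of stop_corner between 0.013 and 0.022 m and angle between the y axis of workpiece_center and the y axis of stop_corner, either way round below 0.06 rad and value of joint guard above 0.15 m), for 0.2 s.
At the end, for the whole second after the job is handed in: The guard is shut to within 5 mm; the block lies on the bed, long side along the rear fence, within 4 mm of both the rear fence and the side stop and square to them within 0.06 rad (x of workpiece_center in the frame of stop_corner between -0.0315 and -0.0245 m and y of workpiece_center in the frame of stop_corner between -0.049 and -0.042 m and z of workpiece_center in the frame of stop_corner between 0.013 and 0.022 m and angle between the y axis of workpiece_center and the y axis of stop_corner, either way round below 0.06 rad and value of joint guard below 0.005 m); the robot touches nothing.
It fails at once if the guard is slammed: it comes into the last 15 mm of closing faster than 0.25 m/s (value of joint guard below 0.015 m and velocity of joint guard below -0.25 m/s).
It fails at once if the jar, the glue bottle or the tape roll is displaced by more than 25 mm (distance of any of jar_center, glue_center, tape_center from where it was at the start of the episode above 0.025 m).
It also fails if it takes over 64 s, if anything falls off the work surface, if the arm or the gripper's body presses on something with over 40 N, if the wrist force passes 120 N, or if a joint passes its speed limit or range.

## Working session

There is one attempt and no reset: what is moved stays moved. The work goes in short steps, Python scripts to look and compute and a shell command to move; the robot and the scene stay as the last step left them, time stands still between calls to the robot, and variables do not carry over. Pictures are saved under pics/ and viewed, and the job is handed in when it is done.

```bash
mkdir -p pics; python3 - <<'E'
from rig import ctrl, vision
import cv2
print(ctrl.sense())
for n in("scene","side","wrist"):
    d=vision.capture(n); cv2.imwrite(f"pics/{n}0.png",d["image"][:,:,::-1])
    print(n,{k:v for k,v in d.items() if k!="image"})
E
```

```text
{'time_s': 0.0, 'joints': array([-1.38942731e+00,  3.13434580e-01,  1.49845488e+00, -1.92943021e-05,
        1.33100974e+00, -2.23384698e-01]), 'dq': array([ 0.0018614 ,  0.00157543,  0.00105472, -0.00142453, -0.00103209,
        0.00086578]), 'tau': array([-3.11790127e-04, -4.12269008e+01, -2.59743136e+01, -2.35941025e-04,
        4.22258847e-03,  9.59124780e-09]), 'eef_pos': array([ 206.68522112, -482.32354962,  238.73626593]), 'ee_rot': array([ 0.14166681,  0.69267847,  0.14259075, -0.69267231]), 'force': array([-0.69614245, -0.64514828, -0.06557276]), 'wrist_torque': array([-0.04749066,  0.01538274, -0.03144267]), 'grip_width': 1.0007115318844269}
scene {'mtx': array([[538.68211042,   0.        , 280.71724293],
       [  0.        , 538.68211042, 214.79348243],
       [  0.        ,   0.        ,   1.        ]]), 'R': array([[-0.73278534, -0.68025489,  0.01670086],
       [-0.48215897,  0.50176056, -0.71816368],
       [ 0.48015452, -0.53431228, -0.69567379]]), 't': array([ 491.0011638 ,  387.97501226, 1042.22172103])}
side {'mtx': array([[434.16709478,   0.        , 282.94755857],
       [  0.        , 434.16709478, 210.25636046],
       [  0.        ,   0.        ,   1.        ]]), 'R': array([[-0.98251713, -0.1861659 , -0.00153345],
       [-0.07480781,  0.40232465, -0.91243557],
       [ 0.17048133, -0.89636886, -0.40921753]]), 't': array([ 645.57895   ,  142.28868817, 1247.04538491])}
wrist {'mtx': array([[325.1922621 ,   0.        , 281.69698885],
       [  0.        , 325.1922621 , 204.93228949],
       [  0.        ,   0.        ,   1.        ]]), 'hand_eye': array([[-7.40039199e-04, -3.25283531e-01,  9.45616242e-01,
        -1.34825852e+02],
       [ 9.99999501e-01,  3.94213320e-04,  9.18205390e-04,
         1.82011980e+00],
       [-6.71451609e-04,  9.45616449e-01,  3.25283077e-01,
        -8.40322323e+01],
       [ 0.00000000e+00,  0.00000000e+00,  0.00000000e+00,
         1.00000000e+00]])}
```

View pics/scene0.png

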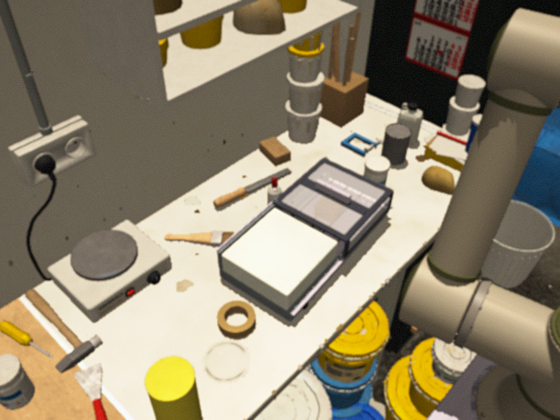

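View pics/side0.png

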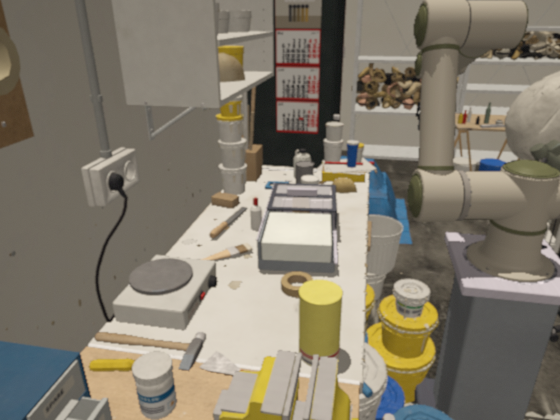

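View pics/wrist0.png

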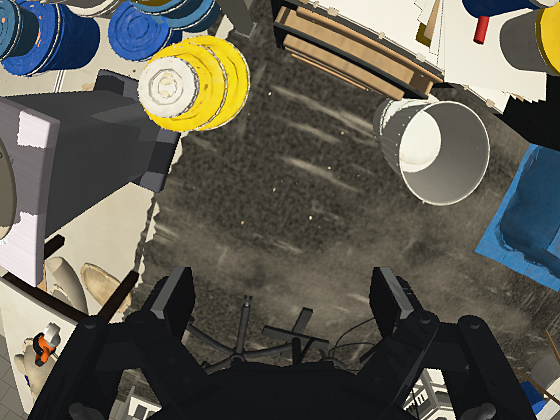

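```bash
cat > h.py <<'E'
import numpy as np, cv2
from rig import ctrl, vision
def ray(d,u,v):
    K=d["mtx"]; p=np.array([(u-K[0,2])/K[0,0],(v-K[1,2])/K[1,1],1.]); 
    return -d["R"].T@d["t"], d["R"].T@p
def onz(d,u,v,z):
    o,r=ray(d,u,v); return o+r*(z-o[2])/r[2]
def proj(d,X):
    c=d["R"]@np.array(X)+d["t"]; p=d["mtx"]@c; return p[:2]/p[2]
def Rq(q): 
    from scipy.spatial.transform import Rotation as R
    return R.from_quat([q[1],q[2],q[3],q[0]]).as_matrix()
def wonz(d,s,u,v,z):
    K=d["mtx"]; a=(u-K[0,2])/K[0,0]; b=(v-K[1,2])/K[1,1]; th=np.hypot(a,b)
    r=np.array([np.sin(th)*a/th,np.sin(th)*b/th,np.cos(th)]) if th>1e-9 else np.array([0,0,1.])
    H=d["hand_eye"]; R=Rq(s["ee_rot"]); o=R@H[:3,3]+s["eef_pos"]; w=R@H[:3,:3]@r
    return o+w*(z-o[2])/w[2]
def crop(n,x0,y0,x1,y1,k,out):
    d=vision.capture(n); c=d["image"][y0:y1,x0:x1,::-1]; cv2.imwrite(out,cv2.resize(c,None,fx=k,fy=k,interpolation=cv2.INTER_CUBIC)); return d
E
python3 - <<'E'
from h import *
crop("scene",205,140,405,320,4,"pics/s1.png")
crop("side",230,170,370,290,5,"pics/s2.png")
E
```

```text
(no output)
```

View pics/s1.png

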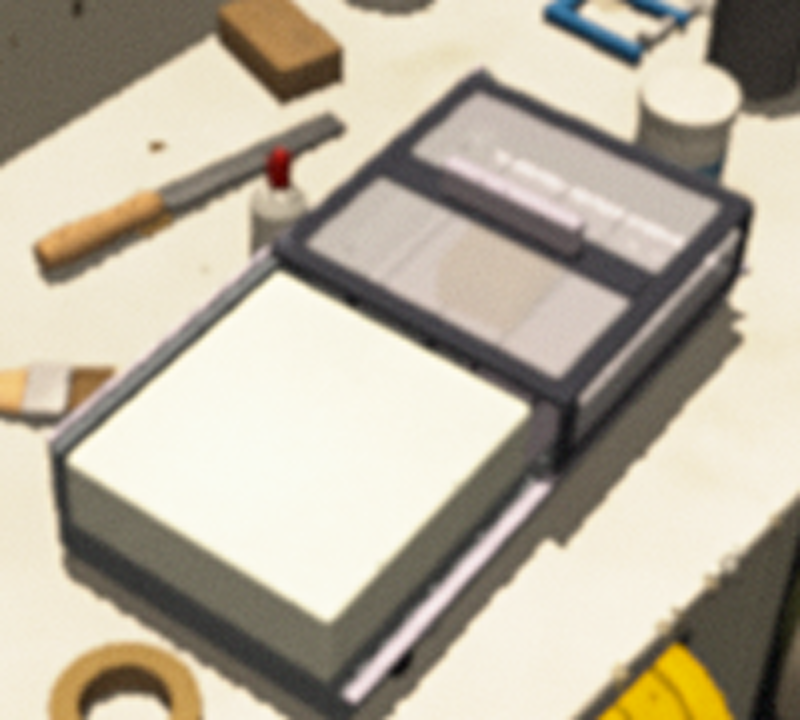

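View pics/s2.png

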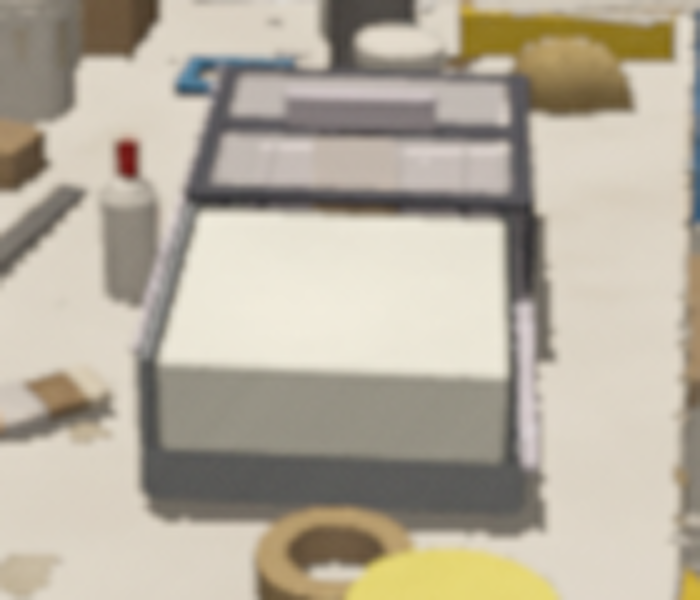

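```bash
python3 - <<'E'
from h import *
d=vision.capture("scene")
def P(x,y,z): return onz(d,205+x/4-.4,140+y/4-.4,z).round(1)
for n,x,y,z in [("hRL",70,458,94),("hFL",328,620,94),("hFR",530,408,94),("gRR",480,72,105),("gFR",750,207,105),("gFL",565,405,105),("gRL",283,242,105),("ribR",450,158,130),("ribF",582,226,130),("ribFbl",580,254,105),("ribRbl",443,182,105),("baseFL",345,712,0),("baseRL",65,550,0),("jartop",690,90,99),("tape",125,690,24)]:
    print(n,P(x,y,z))
d=vision.capture("side")
def P(x,y,z): return onz(d,230+x/5-.4,170+y/5-.4,z).round(1)
for n,x,y,z in [("hRL",162,362,94),("hFL",507,375,94),("ribRfl",285,120,105),("ribFfl",437,124,105),("ribR",287,94,130),("ribF",437,100,130),("gRL",190,195,105),("gFL",527,205,105),("gRR",222,70,105),("gFR",527,80,105)]: print(n,P(x,y,z))
E
```

```text
hRL [677.2 186.9  94. ]
hFL [496.9 170.8  94. ]
hFR [515.2 -21.   94. ]
gRR [ 726.  -230.2  105. ]
gFR [ 517.5 -242.6  105. ]
gFL [496.6 -27.9 105. ]
gRL [705.6 -16.5 105. ]
ribR [ 665.3 -124.5  130. ]
ribF [ 567.5 -131.4  130. ]
ribFbl [ 567.8 -134.2  105. ]
ribRbl [ 671.3 -127.2  105. ]
baseFL [494.1 156.4   0. ]
baseRL [691.5 185.2   0. ]
jartop [ 617.1 -319.3   99. ]
tape [580.  241.5  24. ]
hRL [676.6 194.3  94. ]
hFL [495.8 175.1  94. ]
ribRfl [ 668.8 -127.8  105. ]
ribFfl [ 569.4 -139.1  105. ]
ribR [ 664.6 -111.3  130. ]
ribF [ 567.8 -118.4  130. ]
gRL [703.9   2.8 105. ]
gFL [501.1 -19.8 105. ]
gRR [ 728.9 -211.7  105. ]
gFR [ 517.7 -230.9  105. ]
```

```bash
cat >> h.py <<'E'
from scipy.spatial.transform import Rotation as Ro
def plan(p,yaw,down=True):
    """target TCP p, yaw of tool y axis from world y; prints shift in current tool axes and total rotvec"""
    s=ctrl.sense(); R=Rq(s["ee_rot"])
    ty=np.array([-np.sin(yaw),np.cos(yaw),0]); tx=np.array([0,0,-1.]); tz=np.cross(tx,ty)
    T=np.stack([tx,ty,tz],1); w=Ro.from_matrix(R.T@T).as_rotvec()
    dp=np.array(p)-s["eef_pos"]
    print("t",round(s["time_s"],2),"pos",s["eef_pos"].round(1),"F",s["force"].round(1),"dp world",dp.round(1)); print("shift in current tool m",(R.T@dp/1000).round(4),"in target tool",(T.T@dp/1000).round(4),"rotvec",w.round(4))
    print("tool z world",R[:,2].round(3),"tool y world",R[:,1].round(3),"j",s["joints"].round(2),"g",round(s["grip_width"],3))
E
python3 -c "
from h import *
plan([560,-140,260],0.093)"
```

```text
t 0.35 pos [ 206.7 -482.5  239.1] F [ 0.6 -0.   0.7] dp world [353.3 342.5  20.9]
shift in current tool m [-0.0208 -0.1757 -0.4596] in target tool [-0.0209  0.3082  0.3835] rotvec [-2.8298e+00 -5.0000e-04 -0.0000e+00]
tool z world [-0.919 -0.394 -0.   ] tool y world [ 0.394 -0.919 -0.   ] j [-1.39  0.31  1.5   0.    1.33 -0.22] g 0.999
```

```bash
python3 -c "
from h import *
plan([600,-110,270],0.093+np.pi)"
```

```text
t 0.35 pos [ 206.7 -482.5  239.1] F [ 0.6 -0.   0.7] dp world [393.3 372.5  30.9]
shift in current tool m [-0.0307 -0.1875 -0.5082] in target tool [-0.0309 -0.3344 -0.4262] rotvec [ 0.3118 -0.      0.0004]
tool z world [-0.919 -0.394 -0.   ] tool y world [ 0.394 -0.919 -0.   ] j [-1.39  0.31  1.5   0.    1.33 -0.22] g 0.999
```

```bash
python3 -m jog '[[[-0.015,0,0,0.156,0,0],[-0.015,0,0,0.156,0,0],[0,-0.0334,-0.0426,0,0,0],[0,-0.0334,-0.0426,0,0,0],[0,-0.0334,-0.0426,0,0,0],[0,-0.0334,-0.0426,0,0,0],[0,-0.0334,-0.0426,0,0,0],[0,-0.0334,-0.0426,0,0,0],[0,-0.0334,-0.0426,0,0,0],[0,-0.0334,-0.0426,0,0,0],[0,-0.0334,-0.0426,0,0,0],[0,-0.0334,-0.0426,0,0,0]]]' 0 20; python3 -m jog '[[[0,0,0,0,0,0]]]'
python3 - <<'E'
from h import *
plan([600,-110,270],0.093+np.pi)
d=vision.capture("wrist"); cv2.imwrite("pics/w1.png",d["image"][:,:,::-1])
E
```

```text
time_s: 1.85
eef_pos: [601.1, -109.1, 269.3]
ee_rot: [0.033, 0.706, 0.033, -0.706]
force: [0.4, 0.0, 0.0]
grip_width: 0.999
time_s: 1.98
eef_pos: [601.4, -107.9, 268.4]
ee_rot: [-0.034, -0.706, -0.035, 0.706]
force: [-0.0, 0.1, -0.1]
grip_width: 1.002
t 1.98 pos [ 601.4 -107.9  268.4] F [-0.   0.1 -0.1] dp world [-1.4 -2.1  1.6]
shift in current tool m [-0.0016  0.002   0.0016] in target tool [-0.0016  0.002   0.0016] rotvec [0.0039 0.0006 0.0008]
tool z world [-0.995 -0.097  0.001] tool y world [ 0.097 -0.995 -0.001] j [-0.37  0.49  1.16  0.    1.49  1.1 ] g 1.002
```

View pics/w1.png

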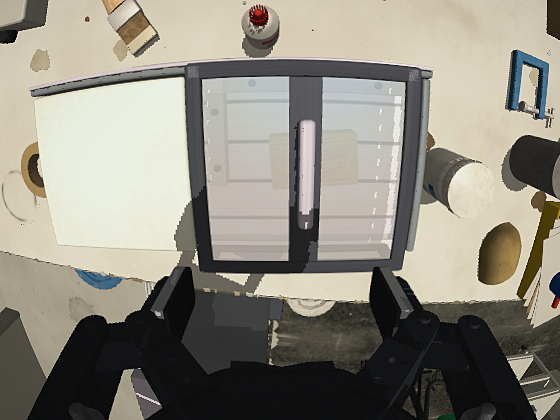

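```bash
python3 - <<'E'
from h import *
s=ctrl.sense(); d=vision.capture("wrist")
im=d["image"]; cv2.imwrite("pics/w2.png",cv2.resize(im[40:290,170:450,::-1],None,fx=2.8,fy=2.4,interpolation=cv2.INTER_CUBIC))
for n,u,v,z in [("ribTopRear",307.5,121.5,130),("ribTopFront",306,228,130),("gRL",189,64,105),("gRR",420,66,105),("gFR",404,271,105),("gFL",201,272,105),("hRL",33,97,94),("hFL",58,246,94),("blk1",270,136,79),("blk2",354,128,79),("blk3",359,183,79),("blk4",274,189,79),("glue",259,17,100),("jar",465,189,99)]:
    print(n,wonz(d,s,u,v,z).round(1))
E
```

```text
ribTopRear [ 666.6 -126.6  130. ]
ribTopFront [ 571.  -136.5  130. ]
gRL [710.5 -15.4 105. ]
gRR [ 733.9 -230.4  105. ]
gFR [ 517.8 -256.7  105. ]
gFL [497.5 -33.3 105. ]
hRL [682.5 185.   94. ]
hFL [496.3 165.5  94. ]
blk1 [644.9 -95.4  79. ]
blk2 [ 662.3 -178.7   79. ]
blk3 [ 605.7 -192.6   79. ]
blk4 [ 590.3 -104.3   79. ]
glue [759.  -75.4 100. ]
jar [ 617.9 -310.6   99. ]
```

View pics/w2.png

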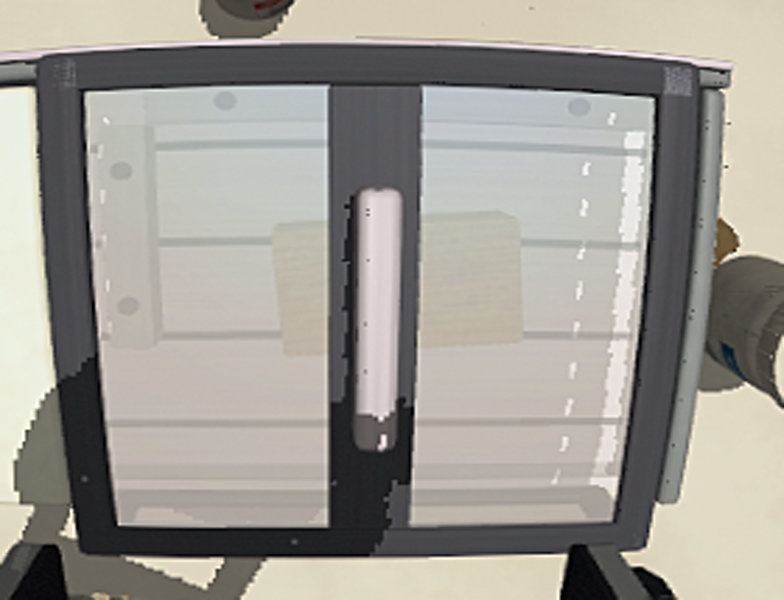

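```bash
python3 -c "
from h import *
plan([619,-131.5,119],0.099+np.pi)"
```

```text
t 2.08 pos [ 599.9 -110.5  268.9] F [-0.1  1.  -0.2] dp world [  19.1  -21.  -149.9]
shift in current tool m [ 0.1499  0.0227 -0.0172] in target tool [ 0.1499  0.0228 -0.017 ] rotvec [-0.0056  0.0008  0.    ]
tool z world [-0.996 -0.093  0.001] tool y world [ 0.093 -0.996 -0.   ] j [-0.37  0.49  1.17 -0.    1.49  1.1 ] g 1.001
```

```bash
python3 -m jog '[[[0.03,0.0228,-0.017,-0.0056,0,0],[0.05,0,0,0,0,0],[0.04,0,0,0,0,0],[0.02,0,0,0,0,0],[0.01,0,0,0,0,0],[0,0,0,0,0,0]]]' 0 20
python3 - <<'E'
from h import *
s=ctrl.sense()
d=vision.capture("wrist"); cv2.imwrite("pics/w3.png",d["image"][:,:,::-1])
plan([619,-131.5,119],0.099+np.pi)
E
```

```text
time_s: 2.82
eef_pos: [618.7, -132.3, 119.5]
ee_rot: [-0.034, -0.706, -0.034, 0.706]
force: [-0.7, -0.8, 0.5]
grip_width: 0.998
t 2.88 pos [ 619.1 -132.3  120.2] F [ 0.5 -0.2  0.1] dp world [-0.1  0.8 -1.2]
shift in current tool m [ 0.0012 -0.0008  0.    ] in target tool [ 0.0012 -0.0008  0.    ] rotvec [-0.0013 -0.001  -0.0006]
tool z world [-0.995 -0.098 -0.001] tool y world [ 0.098 -0.995  0.001] j [-0.4   0.65  1.29 -0.    1.19  1.08] g 1.001
```

View pics/w3.png

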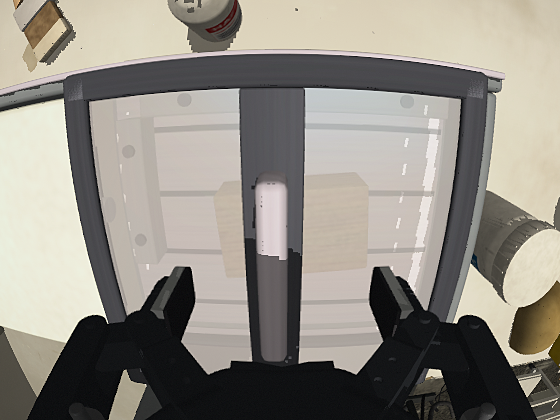

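```bash
python3 -m jog '[[[0,0,0,0,0,0],[0,0,0,0,0,0],[0,0,0,0,0,0],[0,0,0,0,0,0],[0,0,0,0,0,0],[0,0,0,0,0,0],[0,0,0,0,0,0],[0,0,0,0,0,0]]]' 255 20
```

```text
time_s: 3.88
eef_pos: [619.0, -131.0, 119.6]
ee_rot: [0.035, 0.706, 0.035, -0.706]
force: [-2.0, 5.0, 4.2]
grip_width: 0.158
```

```bash
python3 -m jog '[[[0,-0.01,0,0,0,0],[0,-0.02,0,0,0,0],[0,-0.025,0,0,0,0],[0,-0.025,0,0,0,0],[0,-0.025,0,0,0,0],[0,-0.025,0,0,0,0],[0,-0.025,0,0,0,0],[0,-0.015,0,0,0,0],[0,-0.01,0,0,0,0],[0,0,0,0,0,0]]]'; python3 -m jog '[[[0,-0.004,0,0,0,0],[0,-0.003,0,0,0,0],[0,0,0,0,0,0]]]';  python3 -m jog '[[[0,-0.003,0,0,0,0],[0,0,0,0,0,0]]]'
```

```text
time_s: 5.12
eef_pos: [601.2, 48.6, 119.5]
ee_rot: [0.035, 0.706, 0.035, -0.706]
force: [-0.1, 2.3, 6.6]
grip_width: 0.158
time_s: 5.5
eef_pos: [600.7, 54.3, 119.6]
ee_rot: [0.035, 0.706, 0.035, -0.706]
force: [-0.9, -0.1, 5.7]
grip_width: 0.157
time_s: 5.75
eef_pos: [600.4, 57.2, 119.6]
ee_rot: [0.035, 0.706, 0.035, -0.706]
force: [-1.5, -0.4, 4.9]
grip_width: 0.155
```

```bash
for i in 1 2; do python3 -m jog '[[[0,-0.003,0,0,0,0],[0,0,0,0,0,0]]]'; done; python3 - <<'E'
from h import *
crop("scene",205,140,405,320,4,"pics/s3.png")
E
```

```text
time_s: 6.0
eef_pos: [600.1, 60.2, 119.6]
ee_rot: [0.035, 0.706, 0.035, -0.706]
force: [-1.5, -1.3, 6.1]
grip_width: 0.158
time_s: 6.25
eef_pos: [599.8, 63.2, 119.6]
ee_rot: [0.035, 0.706, 0.035, -0.706]
force: [-0.8, -0.3, 6.0]
grip_width: 0.158
```

View pics/s3.png

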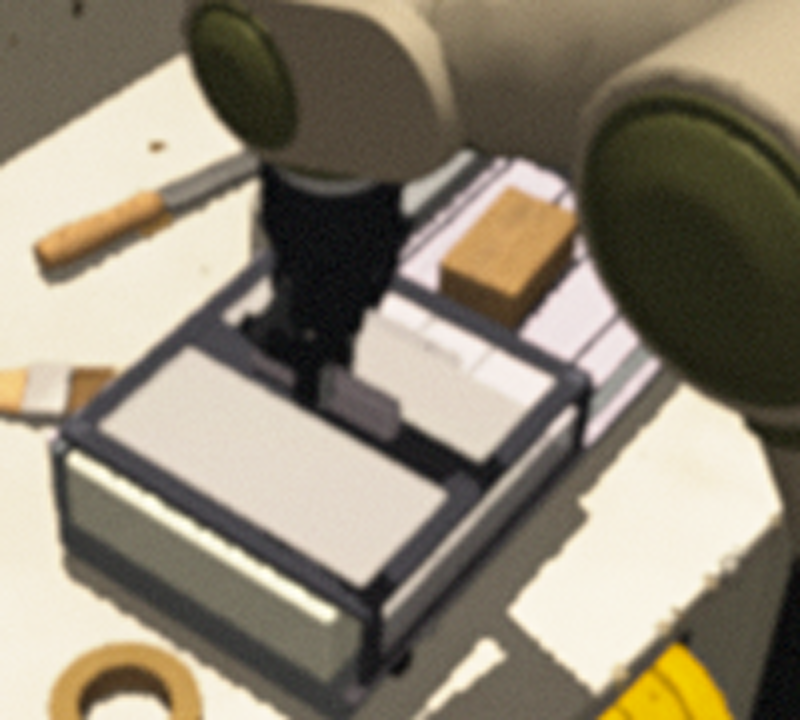

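```bash
python3 -m jog '[[[0,-0.003,0,0,0,0],[0,0,0,0,0,0]]]'; python3 -m jog '[[[0,-0.002,0,0,0,0],[0,0,0,0,0,0]]]'
```

```text
time_s: 6.55
eef_pos: [599.5, 66.1, 119.6]
ee_rot: [0.035, 0.706, 0.035, -0.706]
force: [-0.5, -0.1, 6.4]
grip_width: 0.158
time_s: 6.8
eef_pos: [599.3, 68.0, 119.6]
ee_rot: [0.035, 0.706, 0.035, -0.706]
force: [-0.5, -1.5, 5.1]
grip_width: 0.159
```

```bash
python3 -m jog '[[[0,0,0,0,0,0],[0,0,0,0,0,0],[0,0,0,0,0,0],[-0.03,0,0,0,0,0],[-0.06,0,0,0,0,0],[-0.06,0.05,0,0,0,0],[0,0.06,0,0,0,0],[0,0.05,-0.01,0,0,0],[0,0.02,0,0,0,0],[0,0,0,0,0,0],[0,0,0,0,0,0]]]' 0
python3 - <<'E'
from h import *
plan([615,-120,270],0.099+np.pi)
d=vision.capture("wrist"); cv2.imwrite("pics/w4.png",d["image"][:,:,::-1])
cv2.imwrite("pics/w5.png",cv2.resize(d["image"][50:290,150:430,::-1],None,fx=2.8,fy=2.4,interpolation=cv2.INTER_CUBIC))
E
```

```text
time_s: 8.18
eef_pos: [625.8, -98.3, 257.4]
ee_rot: [-0.035, -0.706, -0.035, 0.706]
force: [-0.2, 0.9, -0.6]
grip_width: 0.999
t 8.18 pos [625.8 -98.3 257.4] F [-0.2  0.9 -0.6] dp world [-10.8 -21.7  12.6]
shift in current tool m [-0.0126  0.0205  0.0129] in target tool [-0.0126  0.0205  0.0129] rotvec [0.0008 0.0001 0.0005]
tool z world [-0.995 -0.1    0.   ] tool y world [ 0.1   -0.995 -0.   ] j [-0.34  0.55  1.1   0.    1.49  1.13] g 0.999
```

View pics/w4.png

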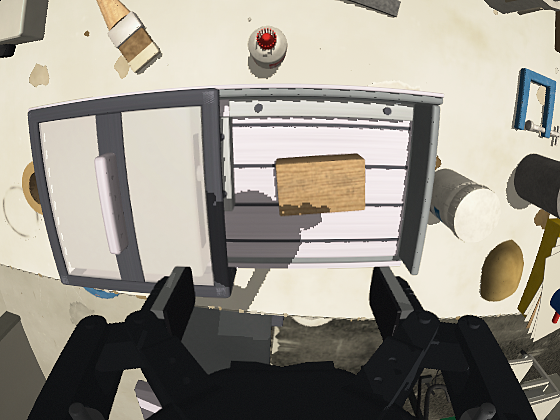

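View pics/w5.png

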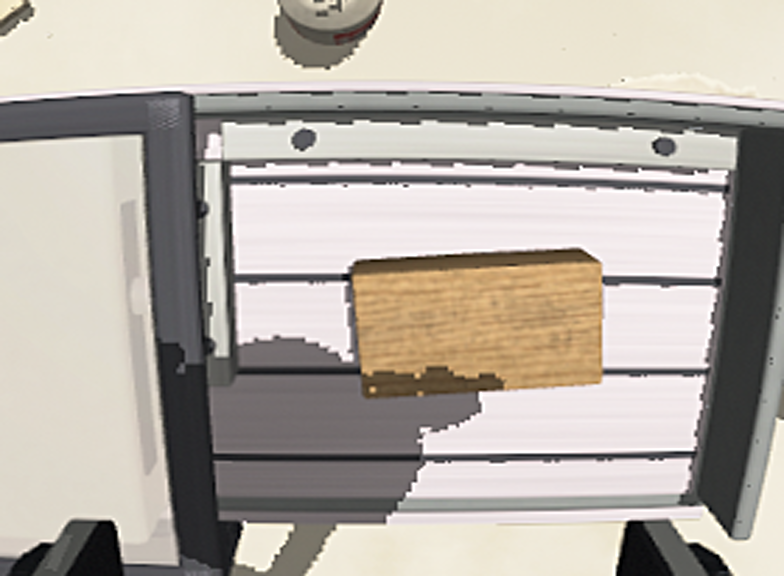

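```bash
python3 - <<'E'
from h import *
from h import plan
plan([0,0,0],0.099+np.pi)
s=ctrl.sense(); d=vision.capture("wrist")
O=np.array([607.7,-16.1]);a=.0988;ex=np.array([np.cos(a),np.sin(a)]);ey=np.array([-ex[1],ex[0]])
for n,x,y,z in [("RL",352,273,79),("RR",601,264,79),("FR",601,382,79),("FL",363,398,79),("fenceTopL",232,160,67),("fenceTopR",735,165,67),("fenceTopM",480,162,67),("stopTopFront",215,383,67),("stopTopR2",232,383,67),("stopinner",228,200,67),("bedFrontR",695,505,44),("endwallIn",737,130,92)]:
    p=wonz(d,s,x/2.8+150-.3,y/2.4+50-.3,z)[:2]; q=p-O
    print(n,p.round(1),"eng",(q@ex).round(1),(q@ey).round(1))
E
```

```text
t 8.22 pos [625.8 -98.2 257.5] F [-0.2 -0.4  0.2] dp world [-625.8   98.2 -257.5]
shift in current tool m [ 0.2575 -0.1602  0.6129] in target tool [ 0.2575 -0.1596  0.6131] rotvec [ 0.0011 -0.0001  0.0003]
tool z world [-0.995 -0.1   -0.   ] tool y world [ 0.1   -0.995 -0.   ] j [-0.34  0.55  1.1   0.    1.49  1.13] g 1.0
RL [645.3 -92. ] eng 29.9 -79.2
RR [ 658.9 -179.8] eng 34.8 -168.0
FR [ 607.4 -188.9] eng -17.3 -171.9
FL [ 591.3 -101.2] eng -24.7 -83.1
fenceTopL [686.9 -44.7] eng 76.0 -36.3
fenceTopR [ 707.7 -228.9] eng 78.5 -221.6
fenceTopM [ 694.7 -132.6] eng 75.1 -124.5
stopTopFront [588.1 -44.4] eng -22.3 -26.2
stopTopR2 [588.8 -51. ] eng -22.3 -32.9
stopinner [669.9 -44.6] eng 59.1 -34.5
bedFrontR [ 532.  -258.5] eng -99.3 -233.8
endwallIn [ 722.1 -216.8] eng 94.0 -211.0
```

```bash
cat >> h.py <<'E'
O=np.array([607.7,-16.1]);aE=.0988;ex=np.array([np.cos(aE),np.sin(aE)]);ey=np.array([-ex[1],ex[0]])
def peng(x,y,z): 
    p=O+x*ex+y*ey; plan([p[0],p[1],z],aE+np.pi)
    q=ctrl.sense()["eef_pos"][:2]-O; print("eng now",(q@ex).round(1),(q@ey).round(1))
E
python3 -c "
from h import *
peng(-52,-125,58)"
```

```text
t 8.28 pos [625.9 -98.3 257.6] F [-0.1 -0.3 -0. ] dp world [ -57.6  -47.4 -199.6]
shift in current tool m [0.1996 0.0414 0.0621] in target tool [0.1996 0.0414 0.062 ] rotvec [ 0.0014 -0.0002  0.0001]
tool z world [-0.995 -0.1   -0.   ] tool y world [ 0.1   -0.995 -0.   ] j [-0.34  0.55  1.1   0.    1.49  1.13] g 0.998
eng now 10.0 -83.6
```

```bash
python3 -m jog '[[[0.02,0.0414,0.045,0,0,0],[0.05,0,0.017,0,0,0],[0.05,0,0,0,0,0],[0.03,0,0,0,0,0],[0.01,0,0,0,0,0],[0,0,0,0,0,0],[0,0,0,0,0,0]]]' 135 20
python3 - <<'E'
from h import *
peng(-52,-125,58)
d=vision.capture("wrist"); cv2.imwrite("pics/w6.png",d["image"][:,:,::-1])
E
```

```text
time_s: 9.15
eef_pos: [570.2, -145.9, 99.4]
ee_rot: [0.035, 0.707, 0.035, -0.705]
force: [0.1, 0.3, 0.3]
grip_width: 0.473
t 9.15 pos [ 570.2 -145.9   99.4] F [0.1 0.3 0.3] dp world [ -1.9   0.3 -41.4]
shift in current tool m [ 0.0414 -0.0005  0.002 ] in target tool [ 0.0414 -0.0005  0.0019] rotvec [ 0.0001 -0.0022 -0.0013]
tool z world [-0.995 -0.099 -0.002] tool y world [ 0.099 -0.995  0.001] j [-0.45  0.59  1.47 -0.    1.08  1.02] g 0.473
eng now -50.1 -125.5
```

View pics/w6.png

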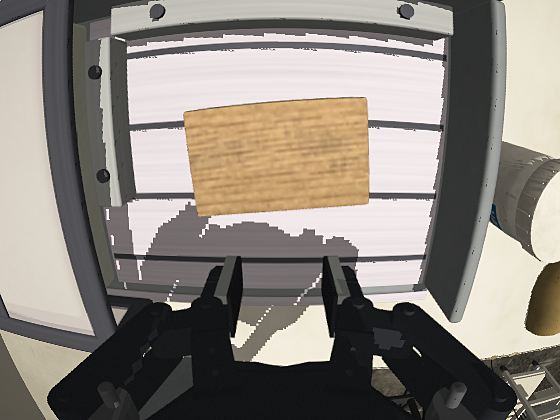

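Fingers are clear in front of the block (block front edge at row ~210, fingertips at row ~260). Descend.

```bash
python3 -m jog '[[[0.02,0,0,0,0,0],[0.015,0,0.002,0,0,0],[0.005,0,0,0,0,0],[0,0,0,0,0,0]]]'; python3 -m jog '[[[0,0,-0.015,0,0,0],[0,0,-0.012,0,0,0],[0,0,-0.01,0,0,0],[0,0,-0.01,0,0,0],[0,0,0,0,0,0]]]'
python3 - <<'E'
from h import *
peng(9,-125,58)
d=vision.capture("wrist"); cv2.imwrite("pics/w7.png",d["image"][:,:,::-1])
E
```

```text
time_s: 9.7
eef_pos: [567.5, -146.1, 58.0]
ee_rot: [0.035, 0.706, 0.035, -0.706]
force: [0.2, 0.1, 0.5]
grip_width: 0.471
time_s: 10.32
eef_pos: [614.8, -141.3, 57.9]
ee_rot: [0.035, 0.706, 0.035, -0.706]
force: [-0.5, 0.6, -0.8]
grip_width: 0.472
t 10.32 pos [ 614.8 -141.3   57.9] F [-0.5  0.6 -0.8] dp world [14.2  1.7  0.1]
shift in current tool m [-0.0001 -0.0003 -0.0143] in target tool [-0.0001 -0.0003 -0.0143] rotvec [-0.0001 -0.0006 -0.0002]
tool z world [-0.995 -0.099 -0.001] tool y world [ 0.099 -0.995  0.   ] j [-0.41  0.72  1.35  0.    1.07  1.06] g 0.472
eng now -5.3 -125.3
```

View pics/w7.png

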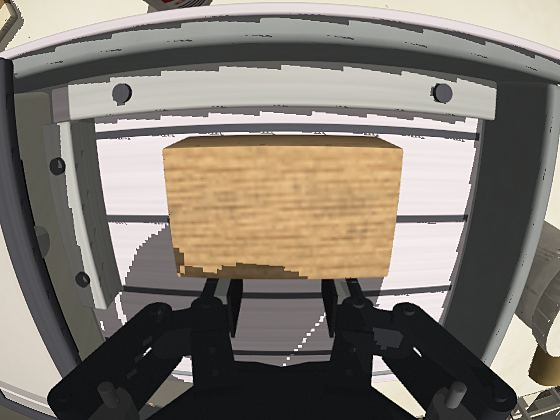

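```bash
python3 -m jog '[[[0,0,-0.006,0,0,0],[0,0,-0.005,0,0,0],[0,0,0,0,0,0]]]'; for i in 1 2; do python3 -m jog '[[[0,0,-0.0015,0,0,0],[0,0,0,0,0,0]]]'; done
```

```text
time_s: 10.75
eef_pos: [625.5, -140.3, 57.9]
ee_rot: [0.035, 0.706, 0.035, -0.706]
force: [0.8, 0.1, 0.8]
grip_width: 0.472
time_s: 11.0
eef_pos: [626.7, -140.2, 57.9]
ee_rot: [0.035, 0.706, 0.035, -0.706]
force: [0.2, -0.2, -0.4]
grip_width: 0.467
time_s: 11.25
eef_pos: [628.3, -140.0, 57.9]
ee_rot: [0.035, 0.706, 0.035, -0.706]
force: [-0.1, -0.4, -0.1]
grip_width: 0.473
```

```bash
for i in 1 2 ; do python3 -m jog '[[[0,0,-0.0015,0,0,0],[0,0,0,0,0,0]]]'|grep -E "eef|force"; done
python3 - <<'E'
from h import *
peng(9,-125,58)
d=vision.capture("wrist"); cv2.imwrite("pics/w8.png",d["image"][:,:,::-1])
E
```

```text
eef_pos: [629.1, -140.0, 57.9]
force: [-4.5, -0.6, 2.2]
eef_pos: [629.0, -140.0, 57.9]
force: [-14.9, -0.5, 6.8]
t 11.75 pos [ 629.  -140.    57.9] F [-14.9  -0.5   6.8] dp world [-0.1  0.4  0.1]
shift in current tool m [-0.0001 -0.0004  0.    ] in target tool [-0.0001 -0.0004  0.    ] rotvec [-0.0002  0.0062  0.001 ]
tool z world [-0.995 -0.098  0.006] tool y world [ 0.098 -0.995 -0.001] j [-0.4   0.75  1.29 -0.    1.1   1.07] g 0.473
eng now 9.0 -125.4
```

View pics/w8.png

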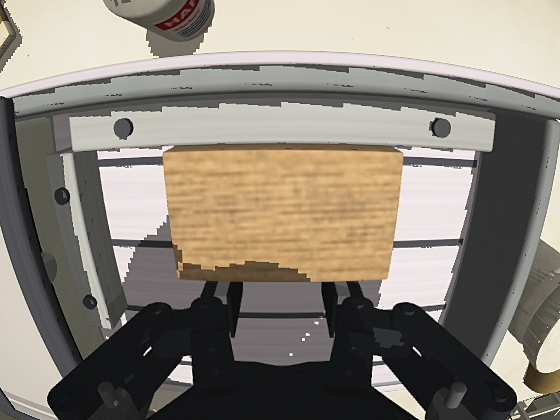

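```bash
python3 -m jog '[[[0,0,0.012,0,0,0],[-0.03,0,0.003,0,0,0],[-0.035,0,0,0,0,0],[0,0.04,-0.025,0,0,0],[0,0.033,-0.026,0,0,0],[0,0,0,0,0,0],[0,0,0,0,0,0]]]' 255 20
python3 - <<'E'
from h import *
peng(46,-198,58)
d=vision.capture("wrist"); cv2.imwrite("pics/w9.png",d["image"][:,:,::-1])
E
```

```text
time_s: 12.68
eef_pos: [673.9, -208.4, 122.6]
ee_rot: [-0.035, -0.706, -0.035, 0.706]
force: [0.2, -0.3, 0.3]
grip_width: -0.0
t 12.68 pos [ 673.9 -208.4  122.6] F [ 0.2 -0.3  0.3] dp world [ -0.9  -0.2 -64.6]
shift in current tool m [0.0646 0.0002 0.0008] in target tool [0.0646 0.0001 0.0009] rotvec [-0.0002  0.0006  0.0006]
tool z world [-0.995 -0.098  0.001] tool y world [ 0.098 -0.995 -0.001] j [-0.47  0.81  1.    0.    1.33  1.01] g -0.0
eng now 46.9 -197.9
```

View pics/w9.png

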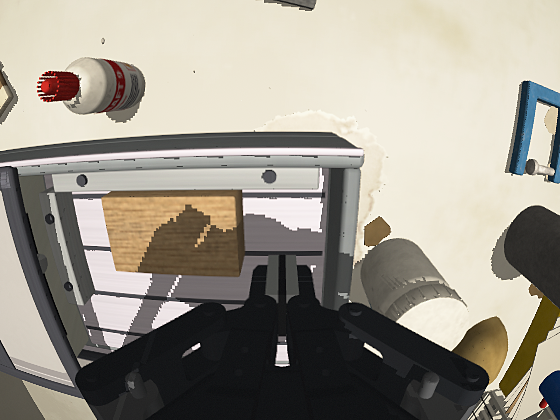

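```bash
python3 -m jog '[[[0.025,0,0,0,0,0],[0.02,0,0,0,0,0],[0.01,0,0,0,0,0],[0.007,0,0,0,0,0],[0,0,0,0,0,0]]]'; python3 -m jog '[[[0,-0.012,0,0,0,0],[0,-0.012,0,0,0,0],[0,-0.012,0,0,0,0],[0,-0.01,0,0,0,0],[0,0,0,0,0,0]]]'
python3 - <<'E'
from h import *
peng(46,-135,58)
d=vision.capture("wrist"); cv2.imwrite("pics/w10.png",d["image"][:,:,::-1])
E
```

```text
time_s: 13.35
eef_pos: [674.1, -208.8, 60.8]
ee_rot: [-0.035, -0.706, -0.035, 0.706]
force: [-0.2, -0.5, -0.3]
grip_width: 0.002
time_s: 13.98
eef_pos: [669.6, -162.0, 60.9]
ee_rot: [-0.035, -0.706, -0.035, 0.706]
force: [0.5, 0.0, -0.1]
grip_width: 0.002
t 13.97 pos [ 669.6 -162.    60.9] F [ 0.5  0.  -0.1] dp world [-2.8 16.1 -2.9]
shift in current tool m [ 0.0029 -0.0163  0.0012] in target tool [ 0.0029 -0.0163  0.0012] rotvec [0.0007 0.0001 0.0003]
tool z world [-0.995 -0.099  0.   ] tool y world [ 0.099 -0.995 -0.   ] j [-0.41  0.84  1.12  0.    1.18  1.06] g 0.002
eng now 47.2 -151.3
```

View pics/w10.png

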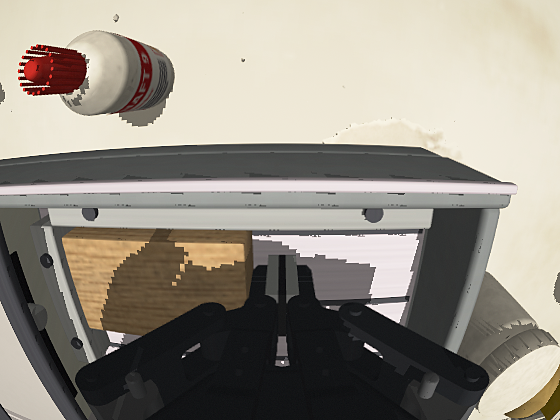

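```bash
python3 -m jog '[[[0,-0.006,0,0,0,0],[0,-0.006,0,0,0,0],[0,0,0,0,0,0]]]'|grep -E "eef|force"; for i in 1 2 ; do python3 -m jog '[[[0,-0.0015,0,0,0,0],[0,0,0,0,0,0]]]'|grep -E "eef|force"; done
```

```text
eef_pos: [668.4, -150.6, 60.8]
force: [-1.0, -0.3, -0.9]
eef_pos: [668.3, -149.6, 60.9]
force: [-1.0, 0.8, -1.2]
eef_pos: [668.1, -148.1, 60.8]
force: [0.6, 0.1, 0.2]
```

```bash
for i in 1 2 3 ; do python3 -m jog '[[[0,-0.0015,0,0,0,0],[0,0,0,0,0,0]]]'|grep -E "eef|force"; done;python3 - <<'E'
from h import *
peng(46,-135,58)
d=vision.capture("wrist"); cv2.imwrite("pics/w11.png",d["image"][:,:,::-1])
E
```

```text
eef_pos: [668.0, -146.5, 60.9]
force: [0.4, 0.1, 0.1]
eef_pos: [667.8, -145.1, 60.9]
force: [0.1, 0.2, 0.3]
eef_pos: [667.9, -144.9, 61.2]
force: [-0.5, -5.7, 0.1]
t 15.65 pos [ 667.9 -144.9   61.2] F [-0.5 -5.7  0.1] dp world [-1.1 -1.  -3.2]
shift in current tool m [0.0032 0.0009 0.0012] in target tool [0.0032 0.0009 0.0012] rotvec [-0.0008 -0.0007 -0.0022]
tool z world [-0.995 -0.098 -0.001] tool y world [ 0.098 -0.995  0.002] j [-0.38  0.82  1.15 -0.    1.17  1.09] g 0.001
eng now 47.2 -134.1
```

View pics/w11.png

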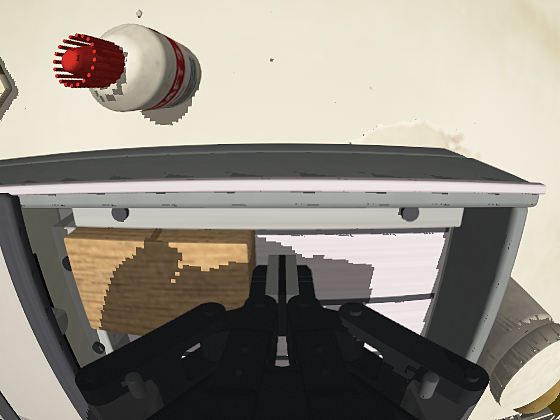

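```bash
python3 -m jog '[[[0,-0.001,0,0,0,0],[0,0,0,0,0,0]]]'|grep -E "eef|force"; python3 -m jog '[[[0,0.01,0,0,0,0],[-0.05,0.003,0.01,0,0,0],[-0.06,0,0.02,0,0,0],[-0.06,0,0.02,0,0,0],[-0.02,0,0,0,0,0],[0,0,0,0,0,0],[0,0,0,0,0,0],[0,0,0,0,0,0]]]' 0; python3 - <<'E'
from h import *
peng(0,-90,250)
d=vision.capture("wrist"); cv2.imwrite("pics/w12.png",d["image"][:,:,::-1])
cv2.imwrite("pics/w13.png",cv2.resize(d["image"][70:250,130:340,::-1],None,fx=3.6,fy=3.2,interpolation=cv2.INTER_CUBIC))
E
```

```text
eef_pos: [667.8, -144.8, 61.4]
force: [1.1, -9.5, -0.1]
time_s: 16.95
eef_pos: [619.4, -160.2, 247.7]
ee_rot: [-0.034, -0.705, -0.035, 0.707]
force: [0.5, 0.2, -0.8]
grip_width: 1.004
t 16.95 pos [ 619.4 -160.2  247.7] F [ 0.5  0.2 -0.8] dp world [-2.8 54.6  2.3]
shift in current tool m [-0.0022 -0.0546 -0.0026] in target tool [-0.0023 -0.0546 -0.0026] rotvec [-0.0003  0.0024  0.0015]
tool z world [-0.995 -0.098  0.002] tool y world [ 0.098 -0.995 -0.002] j [-0.44  0.57  1.09  0.    1.48  1.04] g 1.004
eng now -2.6 -144.6
```

View pics/w12.png

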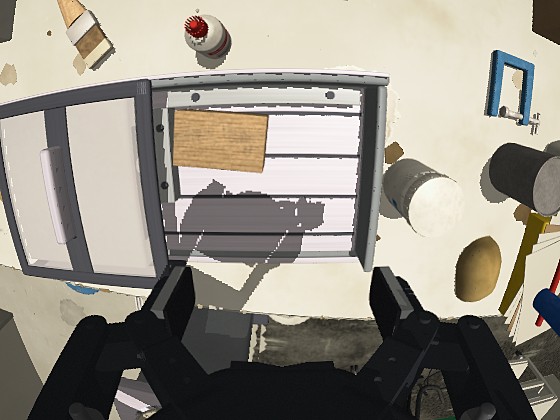

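View pics/w13.png

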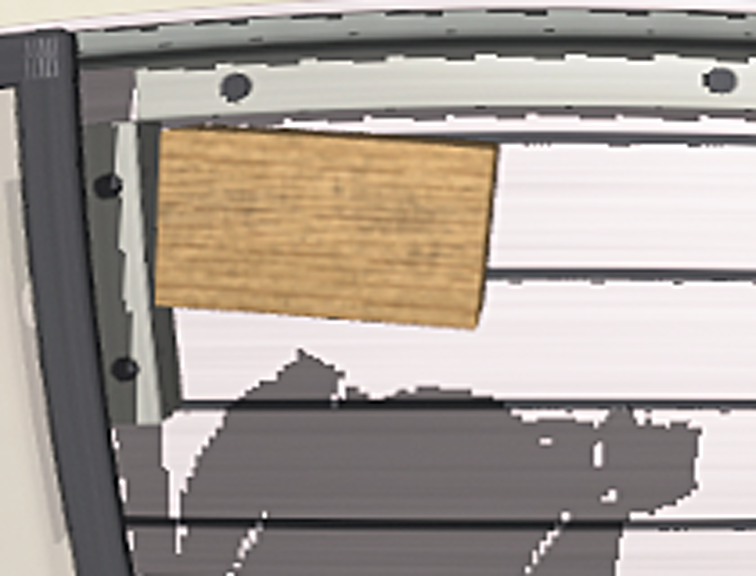

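```bash
python3 -m jog '[[[0.05,-0.03,0.03,0,0,0],[0.06,-0.0165,0.019,0,0,0],[0.04,0,0,0,0,0],[0.025,0,0,0,0,0],[0.014,0,0,0,0,0],[0,0,0,0,0,0]]]' 135; python3 - <<'E'
from h import *
peng(9,-98,58)
d=vision.capture("wrist"); cv2.imwrite("pics/w14.png",d["image"][:,:,::-1])
E
```

```text
time_s: 17.75
eef_pos: [568.4, -120.8, 64.6]
ee_rot: [-0.035, -0.706, -0.035, 0.707]
force: [0.1, 0.7, 0.7]
grip_width: 0.473
t 17.75 pos [ 568.4 -120.8   64.6] F [0.1 0.7 0.7] dp world [57.9  8.  -6.6]
shift in current tool m [ 0.0065 -0.0023 -0.0584] in target tool [ 0.0066 -0.0023 -0.0584] rotvec [-0.0005  0.0012  0.0007]
tool z world [-0.995 -0.098  0.001] tool y world [ 0.098 -0.995 -0.001] j [-0.41  0.62  1.52  0.    1.01  1.06] g 0.473
eng now -49.4 -100.3
```

View pics/w14.png

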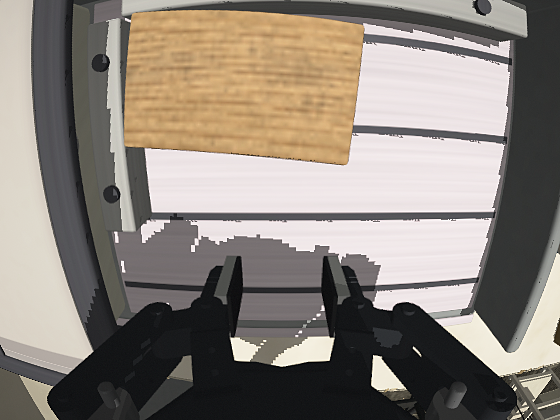

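```bash
python3 -m jog '[[[0.005,0,-0.015,0,0,0],[0,0,-0.015,0,0,0],[0,0,-0.01,0,0,0],[0,0,-0.006,0,0,0],[0,0,-0.005,0,0,0],[0,0,0,0,0,0]]]'|grep -E "eef|force"; for i in 1 2 3 4 ; do python3 -m jog '[[[0,0,-0.0015,0,0,0],[0,0,0,0,0,0]]]'|grep -E "eef|force"; done;python3 -c "
from h import *
peng(9,-98,58)"
```

```text
eef_pos: [619.5, -115.9, 60.2]
force: [-0.6, -0.3, 0.2]
eef_pos: [620.8, -115.7, 60.2]
force: [0.1, 0.2, 0.9]
eef_pos: [622.4, -115.5, 60.2]
force: [-0.1, 0.2, 0.6]
eef_pos: [624.0, -115.4, 60.2]
force: [0.3, -0.5, 0.3]
eef_pos: [625.4, -115.2, 60.2]
force: [1.1, -0.1, 0.5]
t 19.55 pos [ 625.4 -115.2   60.2] F [ 1.1 -0.1  0.5] dp world [ 0.9  2.5 -2.2]
shift in current tool m [ 0.0022 -0.0024 -0.0011] in target tool [ 0.0022 -0.0024 -0.0011] rotvec [-0.0004 -0.0001  0.    ]
tool z world [-0.995 -0.098 -0.   ] tool y world [ 0.098 -0.995 -0.   ] j [-0.37  0.73  1.33  0.    1.08  1.11] g 0.472
eng now 7.9 -100.4
```

```bash
for i in 1 2 ; do python3 -m jog '[[[0,0,-0.0015,0,0,0],[0,0,0,0,0,0]]]'|grep -E "eef|force"; done;python3 - <<'E'
from h import *
peng(9,-98,58)
d=vision.capture("wrist"); cv2.imwrite("pics/w15.png",d["image"][:,:,::-1])
E
```

```text
eef_pos: [626.6, -115.1, 60.1]
force: [-2.0, -1.6, 1.5]
eef_pos: [626.6, -115.1, 60.1]
force: [-13.4, -0.5, 6.3]
t 20.05 pos [ 626.6 -115.1   60.1] F [-13.4  -0.5   6.3] dp world [-0.3  2.4 -2.1]
shift in current tool m [ 0.0021 -0.0024  0.    ] in target tool [ 0.0021 -0.0024  0.    ] rotvec [-0.0002  0.005   0.0008]
tool z world [-0.995 -0.098  0.005] tool y world [ 0.098 -0.995 -0.001] j [-0.36  0.73  1.32 -0.    1.09  1.11] g 0.472
eng now 9.0 -100.4
```

View pics/w15.png

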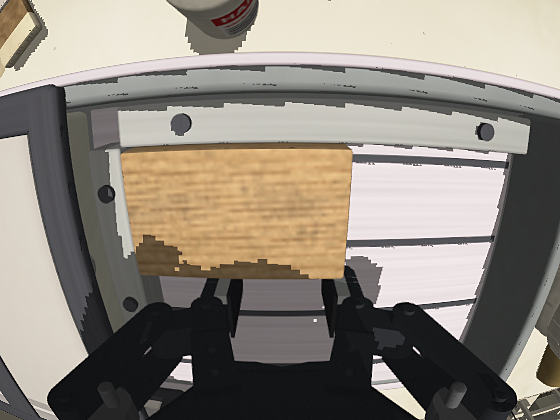

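```bash
python3 -m jog '[[[0,0,0.012,0,0,0],[-0.05,0,0.013,0,0,0],[-0.06,-0.03,0.01,0,0,0],[-0.05,-0.03,0,0,0,0],[0,0,0,0,0,0],[0,0,0,0,0,0],[0,0,0,0,0,0]]]' 0; python3 - <<'E'
from h import *
peng(0,-40,250)
s=ctrl.sense();d=vision.capture("wrist"); cv2.imwrite("pics/w16.png",d["image"][:,:,::-1])
cv2.imwrite("pics/w17.png",cv2.resize(d["image"][60:240,220:430,::-1],None,fx=3.6,fy=3.2,interpolation=cv2.INTER_CUBIC))
E
```

```text
time_s: 20.98
eef_pos: [588.3, -61.4, 213.9]
ee_rot: [-0.034, -0.705, -0.035, 0.707]
force: [-0.4, -0.5, -0.3]
grip_width: 0.999
t 20.98 pos [588.3 -61.4 213.9] F [-0.4 -0.5 -0.3] dp world [23.4  5.5 36.1]
shift in current tool m [-0.0361 -0.0032 -0.0237] in target tool [-0.0361 -0.0032 -0.0238] rotvec [-0.0011  0.0023  0.001 ]
tool z world [-0.995 -0.097  0.002] tool y world [ 0.097 -0.995 -0.001] j [-0.3   0.48  1.32  0.    1.34  1.17] g 0.999
eng now -23.8 -43.2
```

View pics/w16.png

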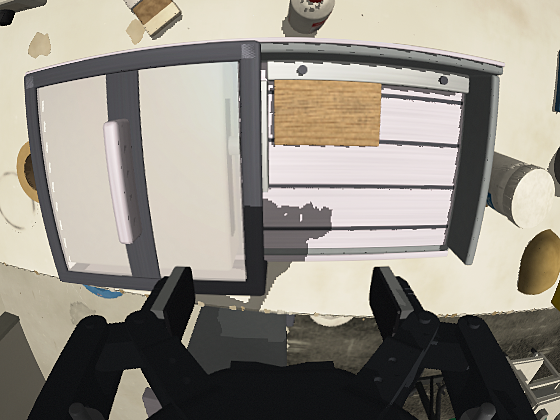

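View pics/w17.png

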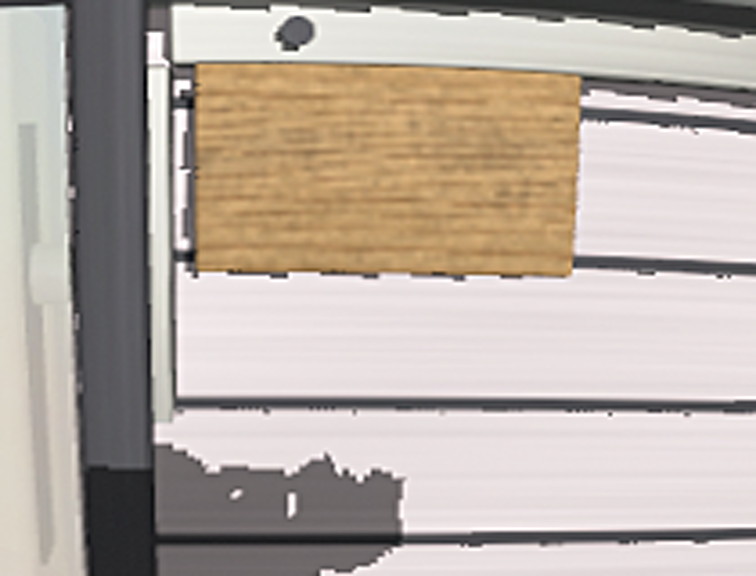

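```bash
python3 -c "
from h import *
peng(58,-150,60)"
python3 -m jog '[[[0,0.05,0,0,0,0],[0,0.0575,-0.02,0,0,0],[0.045,0,-0.0615,0,0,0],[0.045,0,0,0,0,0],[0,0,0,0,0,0],[0,0,0,0,0,0]]]' 255;  python3 - <<'E'
from h import *
peng(58,-150,60)
d=vision.capture("wrist"); cv2.imwrite("pics/w18.png",d["image"][:,:,::-1])
E
```

```text
t 21.02 pos [588.3 -61.4 214.1] F [ 0.2  0.2 -0.6] dp world [  91.9  -98.3 -154.1]
shift in current tool m [ 0.1538  0.1069 -0.0822] in target tool [ 0.1541  0.1068 -0.0817] rotvec [-0.0011  0.0021  0.0009]
tool z world [-0.995 -0.098  0.002] tool y world [ 0.098 -0.995 -0.001] j [-0.3   0.48  1.32  0.    1.34  1.17] g 0.997
eng now -23.7 -43.2
time_s: 21.78
eef_pos: [669.7, -161.5, 135.6]
ee_rot: [0.035, 0.707, 0.034, -0.705]
force: [-0.3, 0.3, 0.5]
grip_width: -0.002
t 21.77 pos [ 669.7 -161.5  135.6] F [-0.3  0.3  0.5] dp world [ 10.5   1.9 -75.6]
shift in current tool m [ 0.0756 -0.0009 -0.0105] in target tool [ 0.0756 -0.0008 -0.0107] rotvec [-0.0007 -0.0021 -0.0012]
tool z world [-0.995 -0.098 -0.002] tool y world [ 0.098 -0.995  0.001] j [-0.41  0.76  1.06 -0.    1.32  1.07] g -0.002
eng now 47.3 -150.8
```

View pics/w18.png

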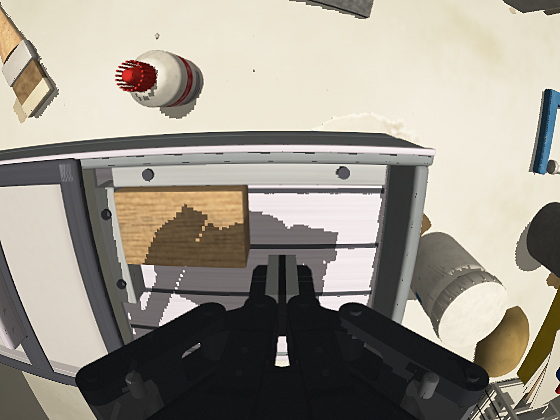

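```bash
python3 -m jog '[[[0.03,0,-0.0105,0,0,0],[0.025,0,0,0,0,0],[0.015,0,0,0,0,0],[0.005,0,0,0,0,0],[0,-0.004,0,0,0,0],[0,-0.004,0,0,0,0],[0,0,0,0,0,0]]]'|grep -E "eef|force"; for i in 1 2 3 4 ; do python3 -m jog '[[[0,-0.0015,0,0,0,0],[0,0,0,0,0,0]]]'|grep -E "eef|force"; done;python3 -c "
from h import *
peng(58,-134.5,60)"
```

```text
eef_pos: [679.2, -151.7, 59.3]
force: [-0.3, 0.0, -1.0]
eef_pos: [678.8, -150.5, 58.6]
force: [-0.9, 0.4, -0.8]
eef_pos: [678.7, -149.0, 58.6]
force: [-0.8, -0.8, 0.4]
eef_pos: [678.5, -147.4, 58.6]
force: [-0.6, 0.3, -0.2]
eef_pos: [678.3, -145.9, 58.5]
force: [0.6, 1.0, -0.2]
t 23.7 pos [ 678.3 -145.9   58.5] F [ 0.6  1.  -0.2] dp world [0.4 1.7 1.5]
shift in current tool m [-0.0015 -0.0016 -0.0005] in target tool [-0.0015 -0.0016 -0.0005] rotvec [-0.0003  0.0001  0.0001]
tool z world [-0.995 -0.098  0.   ] tool y world [ 0.098 -0.995 -0.   ] j [-0.38  0.85  1.1   0.    1.19  1.09] g -0.0
eng now 57.5 -136.1
```

```bash
for i in 1 2 ; do python3 -m jog '[[[0,-0.0015,0,0,0,0],[0,0,0,0,0,0]]]'|grep -E "eef|force"; done;python3 - <<'E'
from h import *
peng(58,-134.5,60)
d=vision.capture("wrist"); cv2.imwrite("pics/w19.png",d["image"][:,:,::-1])
E
```

```text
eef_pos: [678.2, -144.4, 58.5]
force: [-0.5, -0.7, -0.4]
eef_pos: [678.1, -144.1, 58.8]
force: [0.1, -5.0, 1.8]
t 24.2 pos [ 678.1 -144.1   58.8] F [ 0.1 -5.   1.8] dp world [ 0.6 -0.1  1.2]
shift in current tool m [-0.0012  0.0002 -0.0006] in target tool [-0.0012  0.0002 -0.0006] rotvec [-0.0007 -0.0002 -0.0018]
tool z world [-0.995 -0.098 -0.   ] tool y world [ 0.098 -0.995  0.002] j [-0.38  0.85  1.11 -0.    1.19  1.1 ] g 0.001
eng now 57.4 -134.3
```

View pics/w19.png

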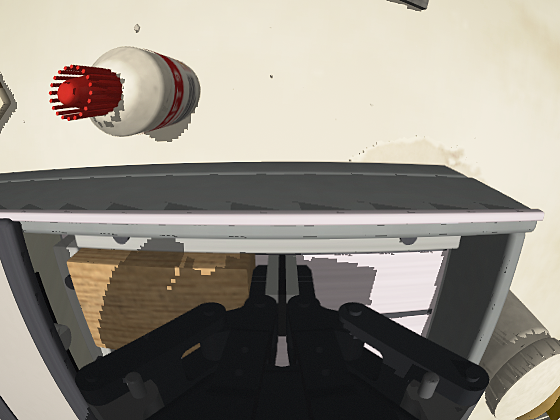

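Contact with the stop at the same y as before, and the block looks square. Back off and look.

```bash
python3 -m jog '[[[0,0.008,0,0,0,0],[-0.05,0.002,0,0,0,0],[-0.05,-0.03,0.04,0,0,0],[-0.05,-0.05,0.04,0,0,0],[0,0,0,0,0,0],[0,0,0,0,0,0],[0,0,0,0,0,0]]]' 0; python3 - <<'E'
from h import *
peng(0,-40,250)
s=ctrl.sense();d=vision.capture("wrist"); cv2.imwrite("pics/w20.png",d["image"][:,:,::-1])
cv2.imwrite("pics/w21.png",cv2.resize(d["image"][60:240,180:390,::-1],None,fx=3.6,fy=3.2,interpolation=cv2.INTER_CUBIC))
E
```

```text
time_s: 25.12
eef_pos: [606.9, -95.4, 189.6]
ee_rot: [-0.034, -0.705, -0.035, 0.707]
force: [-0.1, 0.1, -0.7]
grip_width: 1.0
t 25.12 pos [606.9 -95.4 189.6] F [-0.1  0.1 -0.7] dp world [ 4.7 39.5 60.4]
shift in current tool m [-0.0604 -0.0389 -0.0084] in target tool [-0.0604 -0.0389 -0.0086] rotvec [-0.0011  0.0021  0.001 ]
tool z world [-0.995 -0.098  0.002] tool y world [ 0.098 -0.995 -0.001] j [-0.35  0.55  1.28  0.    1.32  1.13] g 1.0
eng now -8.6 -78.9
```

View pics/w20.png

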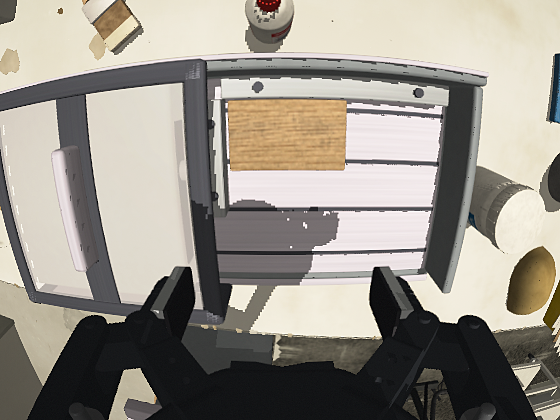

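View pics/w21.png

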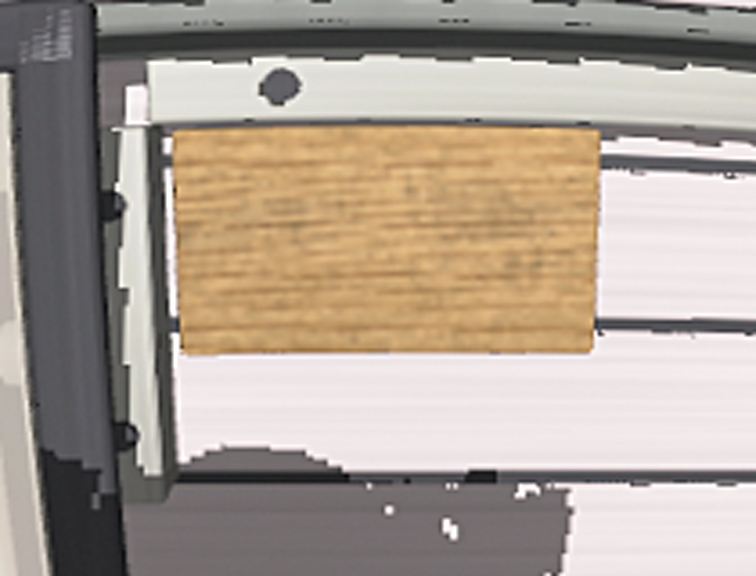

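```bash
python3 - <<'E'
from h import *
s=ctrl.sense();d=vision.capture("wrist")
for n,x,y,z in [("RL",174,129,79),("FL",182,355,79),("RR",600,130,79),("FR",594,353,79),("stopbotF",178,480,44),("stopbotR",164,140,44),("stopbotM",170,240,44),("stopTopF",160,472,67),("stopTopR",151,130,67),("fenceTopR",700,131,67),("fenceTopL",160,124,67)]:
    p=wonz(d,s,x/3.6+180-.4,y/3.2+60-.4,z)[:2]-O
    print(n,(p@ex).round(1),(p@ey).round(1))
E
```

```text
RL 74.5 -40.5
FL 19.7 -40.5
RR 74.5 -129.2
FR 20.3 -129.8
stopbotF -25.3 -31.9
stopbotR 71.3 -32.3
stopbotM 43.9 -33.0
stopTopF -14.7 -31.7
stopTopR 74.3 -33.4
fenceTopR 75.3 -154.4
fenceTopL 75.8 -35.4
```

```bash
python3 -c "
from h import *
peng(52,-158,60)"
python3 -m jog '[[[0,0.05,0,0,0,0],[0,0.03,-0.03,0,0,0],[0.03,0,-0.03,0,0,0],[0.035,0,0,0,0,0],[0,0,0,0,0,0],[0,0,0,0,0,0]]]' 255;  python3 - <<'E'
from h import *
peng(52,-158,60)
d=vision.capture("wrist"); cv2.imwrite("pics/w22.png",d["image"][:,:,::-1])
E
```

```text
t 25.23 pos [606.9 -95.4 189.9] F [ 0.6 -0.6 -0.9] dp world [  68.1  -72.8 -129.9]
shift in current tool m [ 0.1297  0.0792 -0.0609] in target tool [ 0.1299  0.0792 -0.0606] rotvec [-0.0011  0.0018  0.0009]
tool z world [-0.995 -0.098  0.002] tool y world [ 0.098 -0.995 -0.001] j [-0.35  0.55  1.28 -0.    1.32  1.13] g 0.997
eng now -8.6 -78.8
time_s: 25.98
eef_pos: [674.8, -169.0, 127.7]
ee_rot: [0.035, 0.707, 0.034, -0.706]
force: [-0.4, -0.0, 0.3]
grip_width: 0.0
t 25.98 pos [ 674.8 -169.   127.7] F [-0.4 -0.   0.3] dp world [  0.2   0.8 -67.7]
shift in current tool m [ 0.0677 -0.0008 -0.0002] in target tool [ 0.0677 -0.0007 -0.0003] rotvec [-0.0007 -0.0016 -0.0009]
tool z world [-0.995 -0.098 -0.002] tool y world [ 0.098 -0.995  0.001] j [-0.41  0.78  1.04  0.    1.32  1.06] g 0.0
eng now 51.7 -158.7
```

View pics/w22.png

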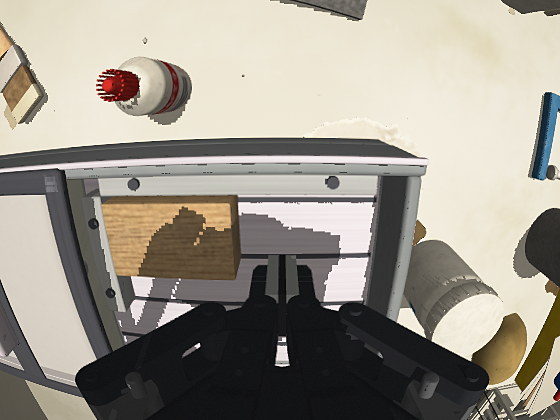

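```bash
python3 -m jog '[[[0.03,0,0,0,0,0],[0.025,0,0,0,0,0],[0.01,0,0,0,0,0],[0.003,0,0,0,0,0],[0,-0.008,0,0,0,0],[0,-0.008,0,0,0,0],[0,-0.004,0,0,0,0],[0,0,0,0,0,0]]]'|grep -E "eef|force"; for i in 1 2 3 4 ; do python3 -m jog '[[[0,-0.0015,0,0,0,0],[0,0,0,0,0,0]]]'|grep -E "eef|force"; done;python3 -c "
from h import *
peng(58,-134.5,60)"
```

```text
eef_pos: [672.6, -148.2, 58.6]
force: [0.3, -0.9, -0.6]
eef_pos: [672.3, -147.2, 58.2]
force: [0.1, -0.7, 0.1]
eef_pos: [672.1, -145.6, 58.2]
force: [1.2, -0.1, 0.6]
eef_pos: [672.0, -144.8, 58.3]
force: [-0.1, -3.8, -0.4]
eef_pos: [671.9, -144.5, 58.7]
force: [-1.7, -10.0, 0.2]
t 28.02 pos [ 671.9 -144.5   58.7] F [ -1.7 -10.    0.2] dp world [6.8 0.3 1.3]
shift in current tool m [-0.0013  0.0004 -0.0068] in target tool [-0.0013  0.0004 -0.0068] rotvec [-0.0009 -0.0005 -0.003 ]
tool z world [-0.995 -0.098 -0.   ] tool y world [ 0.098 -0.995  0.003] j [-0.38  0.84  1.13 -0.    1.17  1.09] g 0.005
eng now 51.2 -134.1
```

```bash
python3 -m jog '[[[0,0.002,0,0,0,0],[0,0.003,0,0,0,0],[0,0.01,0,0,0,0],[0,0.01,0,0,0,0],[0,0,0,0,0,0]]]'; python3 -m jog '[[[-0.06,0,0.02,0,0,0],[-0.06,-0.03,0.03,0,0,0],[-0.02,-0.05,0.01,0,0,0],[0,0,0,0,0,0],[0,0,0,0,0,0],[0,0,0,0,0,0]]]'; python3 - <<'E'
from h import *
peng(0,-40,250)
s=ctrl.sense();d=vision.capture("wrist"); cv2.imwrite("pics/w23.png",d["image"][:,:,::-1])
cv2.imwrite("pics/w24.png",cv2.resize(d["image"][60:240,180:390,::-1],None,fx=3.6,fy=3.2,interpolation=cv2.INTER_CUBIC))
E
```

```text
time_s: 28.65
eef_pos: [674.3, -168.6, 58.1]
ee_rot: [0.034, 0.706, 0.034, -0.706]
force: [0.6, 0.1, -0.4]
grip_width: -0.002
time_s: 29.4
eef_pos: [611.8, -98.6, 187.5]
ee_rot: [-0.034, -0.706, -0.035, 0.707]
force: [0.0, -1.0, -0.4]
grip_width: 0.004
t 29.4 pos [611.8 -98.6 187.5] F [ 0.  -1.  -0.4] dp world [-0.2 42.7 62.5]
shift in current tool m [-0.0625 -0.0426 -0.0039] in target tool [-0.0625 -0.0425 -0.004 ] rotvec [-0.0014  0.0014  0.0006]
tool z world [-0.995 -0.097  0.001] tool y world [ 0.097 -0.995 -0.001] j [-0.35  0.56  1.26 -0.    1.32  1.12] g 0.004
eng now -4.0 -82.5
```

View pics/w24.png

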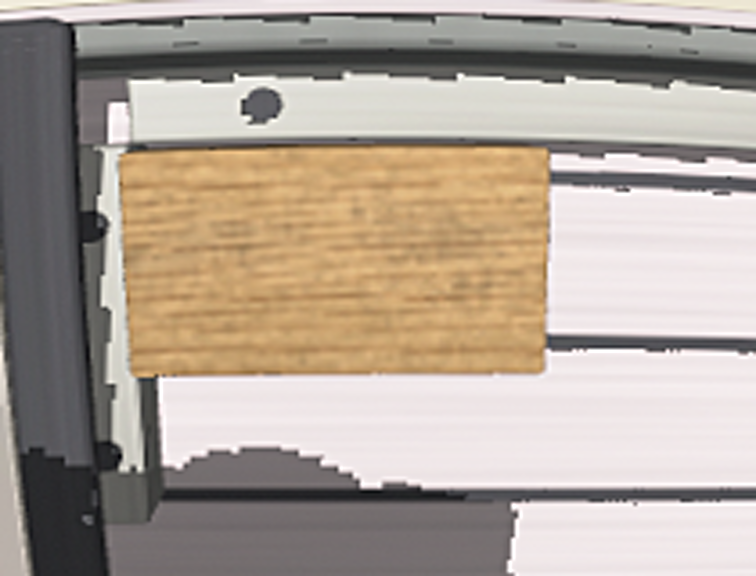

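Now the block covers the stop's edge. Check its numbers.

```bash
python3 - <<'E'
from h import *
s=ctrl.sense();d=vision.capture("wrist")
for n,x,y,z in [("RL",120,150,79),("FL",132,376,79),("RR",549,147,79),("FR",546,373,79),("stopbotF",161,490,44),("stopTopF",144,470,67),("stopTopFmid",136,400,67),("fenceTopR",700,150,67),("fenceTopL",180,139,67)]:
    p=wonz(d,s,x/3.6+180-.4,y/3.2+60-.4,z)[:2]-O
    print(n,(p@ex).round(1),(p@ey).round(1))
E
```

```text
RL 74.7 -33.1
FL 19.8 -33.3
RR 74.8 -121.9
FR 20.3 -122.9
stopbotF -22.9 -31.5
stopTopF -8.7 -32.1
stopTopFmid 10.4 -31.4
fenceTopR 75.2 -157.8
fenceTopL 76.6 -43.9
```

```bash
python3 -m jog '[[[0,-0.05,-0.004,0,0,0],[0,-0.06,0,0,0,0],[0,-0.057,0,0,0,0],[0,0,0,0,0,0],[0,0,0,0,0,0],[0.03,0,0,0,0,0],[0.025,0,0,0,0,0],[0,0,0,0,0,0],[0,0,0,0,0,0]]]' 0; python3 - <<'E'
from h import *
peng(0,84.5,119)
d=vision.capture("wrist"); cv2.imwrite("pics/w25.png",d["image"][:,:,::-1])
E
```

```text
time_s: 30.62
eef_pos: [600.1, 67.8, 134.6]
ee_rot: [0.034, 0.707, 0.034, -0.706]
force: [0.0, 0.2, -0.4]
grip_width: 0.997
t 30.62 pos [600.1  67.8 134.6] F [ 0.   0.2 -0.4] dp world [ -0.8   0.2 -15.6]
shift in current tool m [ 0.0156 -0.0003  0.0008] in target tool [ 0.0156 -0.0003  0.0007] rotvec [-0.0016 -0.0015 -0.0003]
tool z world [-0.995 -0.097 -0.002] tool y world [ 0.097 -0.995  0.   ] j [-0.08  0.58  1.38 -0.    1.18  1.39] g 0.997
eng now 0.7 84.2
```

View pics/w25.png

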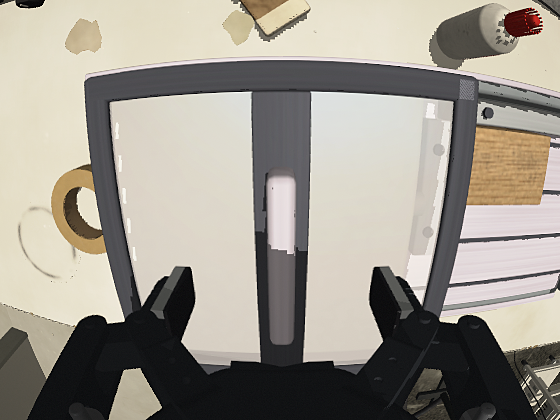

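Rib straddled and centred (rib at column ~282, pads at 185 and 380). Lower, grip, check.

```bash
python3 -m jog '[[[0.0155,0,0,0,0,0],[0,0,0,0,0,0]]]' 0; python3 -m jog '[[[0,0,0,0,0,0],[0,0,0,0,0,0],[0,0,0,0,0,0],[0,0,0,0,0,0],[0,0,0,0,0,0],[0,0,0,0,0,0],[0,0,0,0,0,0],[0,0,0,0,0,0]]]' 255 20; python3 -m jog '[[[0,0.005,0,0,0,0],[0,0.012,0,0,0,0],[0,0.018,0,0,0,0],[0,0.02,0,0,0,0],[0,0.02,0,0,0,0],[0,0.02,0,0,0,0],[0,0.02,0,0,0,0],[0,0.02,0,0,0,0],[0,0.02,0,0,0,0],[0,0.015,0,0,0,0],[0,0.008,0,0,0,0],[0,0,0,0,0,0]]]';python3 -c "
from h import *
peng(0,-115,119)"
```

```text
time_s: 30.92
eef_pos: [598.8, 68.7, 116.7]
ee_rot: [-0.035, -0.705, -0.035, 0.707]
force: [-0.3, -0.5, -0.8]
grip_width: 1.0
time_s: 31.92
eef_pos: [599.6, 68.1, 118.3]
ee_rot: [0.035, 0.706, 0.034, -0.706]
force: [-1.1, -5.4, 2.1]
grip_width: 0.158
time_s: 33.42
eef_pos: [617.3, -110.5, 118.3]
ee_rot: [0.035, 0.707, 0.034, -0.706]
force: [1.9, -2.5, 5.1]
grip_width: 0.159
t 33.42 pos [ 617.3 -110.5  118.3] F [ 1.9 -2.5  5.1] dp world [  1.8 -20.1   0.7]
shift in current tool m [-0.0007  0.0202  0.0002] in target tool [-0.0007  0.0202  0.0002] rotvec [-0.0016 -0.0012 -0.0019]
tool z world [-0.995 -0.097 -0.001] tool y world [ 0.097 -0.995  0.002] j [-0.36  0.64  1.32 -0.    1.18  1.11] g 0.159
eng now 0.2 -94.8
```

```bash
python3 -m jog '[[[0,0.004,0,0,0,0],[0,0.004,0,0,0,0],[0,0.004,0,0,0,0],[0,0.003,0,0,0,0],[0,0.002,0,0,0,0],[0,0,0,0,0,0]]]'|grep -E "eef|force"; for i in 1 2 3; do python3 -m jog '[[[0,0.0015,0,0,0,0],[0,0,0,0,0,0]]]'|grep -E "eef|force"; done;python3 -c "
from h import *
peng(0,-115,119)"
```

```text
eef_pos: [618.8, -125.6, 118.3]
force: [1.7, 0.4, 5.0]
eef_pos: [618.9, -127.0, 118.3]
force: [0.9, 1.1, 5.0]
eef_pos: [619.1, -128.5, 118.3]
force: [0.4, 2.0, 5.2]
eef_pos: [619.2, -130.0, 118.3]
force: [1.0, 1.3, 5.3]
t 34.92 pos [ 619.2 -130.   118.3] F [1.  1.3 5.3] dp world [-0.2 -0.6  0.7]
shift in current tool m [-0.0007  0.0006  0.0002] in target tool [-0.0007  0.0006  0.0002] rotvec [-0.0003 -0.0006 -0.0001]
tool z world [-0.995 -0.098 -0.001] tool y world [ 0.098 -0.995  0.   ] j [-0.39  0.65  1.3   0.    1.19  1.08] g 0.161
eng now 0.2 -114.4
```

```bash
for i in 1 2 3 4; do python3 -m jog '[[[0,0.0015,0,0,0,0],[0,0,0,0,0,0]]]'|grep -E "eef|force"; done
```

```text
eef_pos: [619.3, -131.0, 118.3]
force: [0.2, 3.9, 5.5]
eef_pos: [619.3, -131.0, 118.3]
force: [0.1, 10.9, 7.7]
eef_pos: [619.3, -131.1, 118.3]
force: [-1.8, 16.7, 9.9]
eef_pos: [619.3, -131.1, 118.3]
force: [-2.4, 23.6, 10.9]
```

```bash
python3 -m jog '[[[0,-0.003,0,0,0,0],[0,-0.001,0,0,0,0],[0,0,0,0,0,0]]]'; python3 -m jog '[[[0,0,0,0,0,0],[0,0,0,0,0,0],[0,0,0,0,0,0],[0,0,0,0,0,0],[0,0,0,0,0,0],[-0.03,0,0,0,0,0],[-0.05,0,0,0,0,0],[-0.05,0,0,0,0,0],[-0.01,0,0,0,0,0],[0,0,0,0,0,0],[0,0,0,0,0,0]]]' 0; python3 - <<'E'
from h import *
peng(0,-115,250)
s=ctrl.sense();d=vision.capture("wrist"); cv2.imwrite("pics/w26.png",d["image"][:,:,::-1])
crop("scene",205,140,405,320,4,"pics/s4.png")
E
```

```text
time_s: 36.3
eef_pos: [619.3, -131.0, 118.3]
ee_rot: [0.034, 0.706, 0.035, -0.706]
force: [0.3, 5.9, 7.0]
grip_width: 0.16
time_s: 37.67
eef_pos: [618.8, -131.6, 256.2]
ee_rot: [-0.034, -0.705, -0.035, 0.707]
force: [-0.3, 0.1, -0.6]
grip_width: 1.004
t 37.67 pos [ 618.8 -131.6  256.2] F [-0.3  0.1 -0.6] dp world [ 0.2  1.1 -6.2]
shift in current tool m [ 0.0062 -0.0011 -0.0004] in target tool [ 0.0062 -0.0011 -0.0003] rotvec [-0.0004  0.0027  0.0015]
tool z world [-0.995 -0.098  0.003] tool y world [ 0.098 -0.995 -0.001] j [-0.39  0.55  1.1  -0.    1.49  1.08] g 1.004
eng now -0.3 -116.1
```

View pics/w26.png

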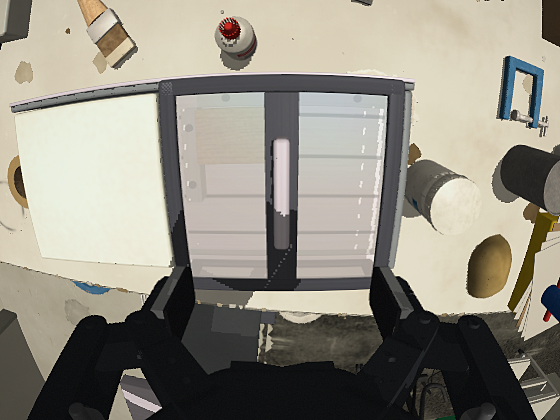

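View pics/s4.png

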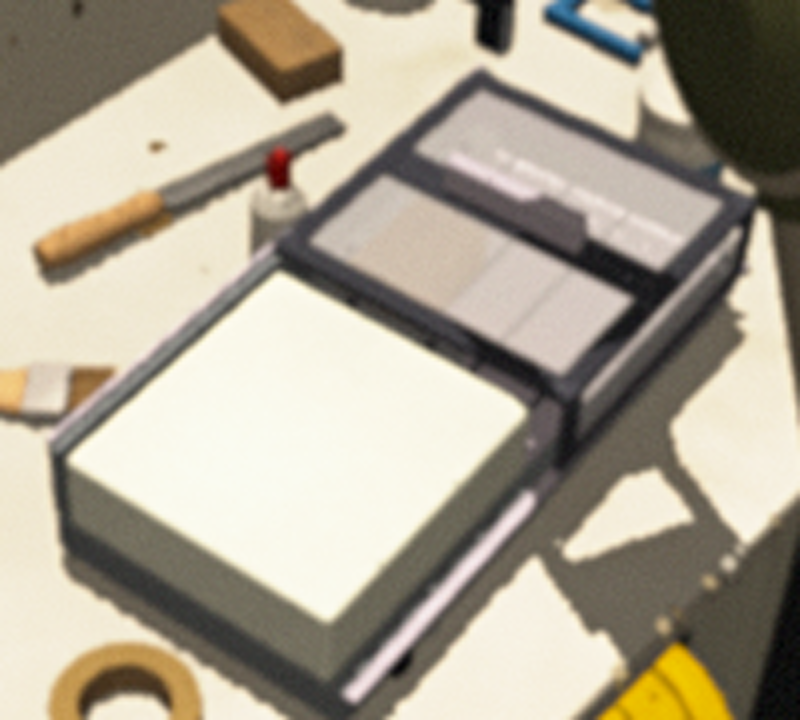

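```bash
python3 - <<'E'
from h import *
s=ctrl.sense();d=vision.capture("wrist")
cv2.imwrite("pics/w27.png",cv2.resize(d["image"][85:215,160:320,::-1],None,fx=4.5,fy=4.5,interpolation=cv2.INTER_CUBIC))
for n,u,v,z in [("RL",196,108,79),("FL",199,163,79),("stopTopF",203,201,67),("ribT",281,139,130),("ribB",282,248,130)]:
    p=wonz(d,s,u,v,z)[:2]-O
    print(n,(p@ex).round(1),(p@ey).round(1))
E
```

```text
RL 75.8 -34.9
FL 20.8 -35.3
stopTopF -23.2 -33.6
ribT 50.3 -117.3
ribB -46.6 -118.2
```

View pics/w27.png

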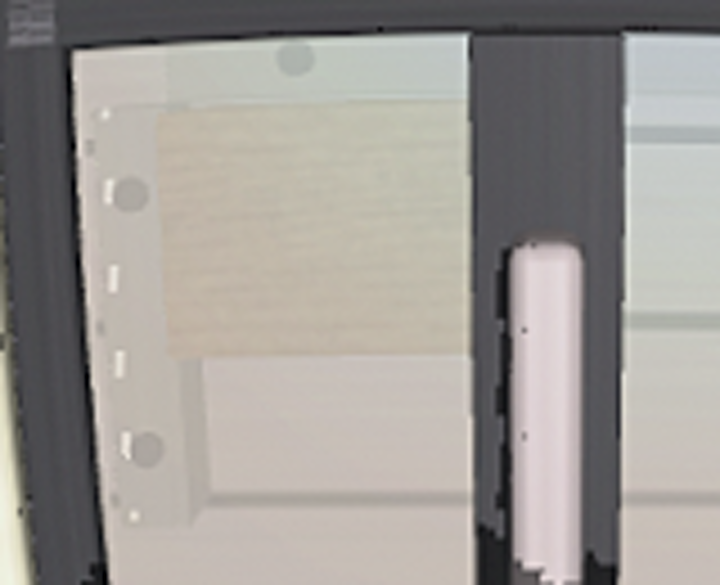

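```bash
python3 -m jog '[[[0,0,0,0,0,0],[0,0,0,0,0,0]]]'; python3 -c "
from rig import workorder
print(workorder.finish_job())"
```

```text
time_s: 38.08
eef_pos: [619.2, -131.8, 257.8]
ee_rot: [-0.035, -0.706, -0.035, 0.706]
force: [-0.6, 0.3, -0.3]
grip_width: 1.003
the job is handed in; nothing more can be done
None
```

I handed the job in at 38.1 s with the guard shut and the block square in the corner. The hand-in gives no verdict.

- **Guard opening:** I gripped the pull rib and slid the door about 199 mm open.
- **Seating the block:** I pushed it against the rear fence and then against the side stop. My first two retreats from the end push left it out of place: once rotated, once about 8 mm off the stop. I think this was because I opened the fingers while backing away. I squared it against the fence again and repeated the end push, keeping the fingers closed on the last retreat.
- **Guard closing:** I slid the door shut at no more than about 0.16 m/s, and well under 0.04 m/s over the last 15 mm. It met the end stop at the position where it started, and pushing on raised the force to 24 N without moving it.

Last checks:
- **Before closing:** the wrist camera put the block centre about 28 mm from the fence and 46 mm from the side stop; the nominal distances are 27.5 and 45 mm. It was square within 0.02 rad.
- **After closing:** the view through the shut guard agreed on the fence, stop and squareness. Camera readings along y run 2 to 3 mm towards the right, for the rib and the stop alike, so I judged the block relative to the stop.
- **Jar, glue bottle and tape roll:** they look unmoved in the last pictures, but I did not re-measure their positions.
- **Arm:** it ended well clear of the machine with the force reading near zero.

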